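# Lay the square to the stone slab and weight it down

## Robot

A 6-joint arm with a two-finger parallel gripper is mounted at the origin on the work surface. World frame = base frame: x ahead of the robot, y to its left, z up, the work surface at z = 0. Lengths are in m, angles in degrees, forces in N, time in s.
With the tool pointing down it reaches from about 0.325 to 0.775 m from the base axis. Payload 5.5 kg.
Tool frame: the origin (TCP) lies at the centre of the arm's flange, where the gripper is bolted on; the fingertips stand 182 mm ahead of it and the grasp point (between the pads) lies 163 mm ahead of it; y points along the fingers, z is the direction in which the jaws open and shut, and the axes are right-handed (so a half turn about y gives the same grasp; the last joint's range is limited). The gripper opens to 88 mm and grips with 3 to 60 N. Pads are 20 mm wide; open, the fingers measure 115 mm over their backs; the gripper's body (75 mm by 178 mm) begins 61 mm behind the grasp point.
Start: joints at [-75.269, 5.22, 70.514, -0, 104.267, -3.249], TCP at [0.185, -0.571, 0.405] pointing down, gripper open.
Joint ranges: [-164.24, 164.24], [-49.07, 125.15], [9.68, 141.18], [-86.29, 266.29], [3.28, 154.24], [-151.56, 151.56]. Speed limits (degrees/s): [147.25, 147.25, 172.46, 180, 180, 180].

## Interface

Orientations are given as [roll, pitch, yaw] about the fixed x, y, z axes, in that order (R = Rz(yaw) Ry(pitch) Rx(roll)).
In Python, from rig import ctrl gives the robot as it stands.
- The arm moves only by the tool jog_arm, never from a script. Its argument "commands" is a list of rows, each an object with "offset": the shift along the tool's x, y, z in units of 40 mm (1.0 is 40 mm), a list of three; "delta_rot": the turn, a rotation vector about the tool's x, y, z in degrees, a list of three; "claw": the opening, from 0 (shut) to 1 (fully open). A call has 1 to 20 rows; each row is the pose to reach, as a shift and turn from the pose commanded when the call began, along the tool's axes at that moment; what a row does not reach only later rows make up. A row lasts 1/12 s, in which the tool goes at most 41.7 mm and 7.16 degrees, less where a joint would pass 70% of its speed; a pose out of reach is approached as far as the arm can. A call with a gripper value outside its range is refused whole. The fingers move at their own pace and stop on an object; the grip force is fixed at half the most. Time passes only in rows, so rows that repeat a pose let the fingers close. It gives the time, the measured TCP pose, the force and the opening at its end, in the units of the state.
- ctrl.get_obs(): the state, without advancing time (a new reading comes with each control period).
- ctrl.camera(name): name is "side" or "top"; returns (picture, depth): 480x640x3 uint8, red, green, blue; 480x640 float32, m along the optical axis (not along the pixel's ray), 0 where there is no reading.
- ctrl.camera_params(name): a dict with "fx", "fy", "cx", "cy" (pixels), "pose" (4x4, takes a point from camera to world coordinates). Camera axes: x right, y down, z forward; pixel columns grow to the right and rows downward; lengths in m; the calibration is good to about 2 mm. A picture is of the moment at which its call begins. camera_params takes no time and is no camera call.
- ctrl.sign_off(): hands the job in, once; it reports no verdict.
The state is a dict: "clock": time; "joints": joint angles; "joint_vel": joint speeds; "effort": joint torques, N m; "position": TCP position; "orientation": TCP orientation; "wrist_force": force on the tool from outside, world axes, zero at the start; "torque": the same for the moment, N m; "finger_gap": opening from 0.0 (shut) to 1.0 (fully open).
Only numpy, scipy, OpenCV 4.12 (cv2) and the standard library are available. Lean on these libraries where they do the work, as an engineer would, in place of code of your own. Each camera call takes 0.05 s, during which the arm holds its last target. There are 200 camera calls.

## Task

Slide the steel L-shaped square over the board, without lifting it, until its inside corner closes on the free corner of the clamped stone slab and both legs lie flush along the slab's two free sides. Then take the iron weight by its wooden grip and set it down gently (not dropped), flat on the square's long leg, so that the square stays flush. Leave the other things on the table where they are.

Things in the scene. Friction and masses are not known exactly. Their poses are not given: they have to be found in the camera images.
- slab: Grey stone slab fixed to the table, 140 (its x) x 110 (y) x 22 mm high; origin at the centre of its underside, on the table top. Wooden cleats 30 mm wide, 33 mm high with screws, hold its +x and +y sides. Its -x side (towards the robot) and -y side (to the robot's right) are bare and meet at its free corner (-70, -55) mm.
- square: Flat loose steel L, 10 mm thick, legs 40 mm wide, 0.6 kg, slides at 3 to 9 N; origin at the inside corner, underside, on the table. Long leg: x -40..130, y -40..0 mm; short leg: x -40..0, y 0..90. Mass centre (22, 2). Starts right of and nearer than the slab's free corner, within 0.3 rad of its yaw. Laid, its axes match the slab's: long leg along the slab's -y side, short leg along its -x side.
- square_long_end (a point): End of the long leg's inside edge: (130, 0) mm in the square's frame, underside.
- square_short_end (a point): End of the short leg's inside edge: (0, 90) mm in the square's frame, underside.
- weight: Dark iron weight, 0.5 kg, standing on the table: base 80 (its x) x 34 (y) x 22 mm high; on it an upright dark wooden grip bar 56 (x) x 16 (y) mm, from 22 to 56 mm above the underside. Origin at the centre of the underside. Take it across the 16 mm thickness of the bar.
- dish: Bystander: small white ceramic bowl, 76 mm across, 30 mm high; origin at the centre of its underside.
- seal: Bystander: brown stone block 75 x 40 x 40 mm; origin at the centre of its underside.
- clay1: Bystander: loose terracotta block 62 x 50 x 40 mm, right of the slab, farther from the robot; origin at the centre of its underside.
- bottle: Bystander: white bottle with a red cap, 48 mm across, 90 mm high; origin at the centre of its underside.
Mind the look-alikes: they are no part of the job. What is shaped like the weight but purple or yellow is not meant.

How it is judged (in metres and radians):
On the way:
1. the square lies flat on the table with both legs flush along the slab's free sides (gaps under 2 mm), before the weight is on it (x of square in the frame of slab between -0.072 and -0.068 m and y of square in the frame of slab between -0.057 and -0.053 m and y of square_long_end in the frame of slab between -0.057 and -0.053 m and x of square_short_end in the frame of slab between -0.072 and -0.068 m and height (world z) of square below 0.003 m and angle between square's own z axis and vertical below 0.03 rad and contact force between weight and square below 0.1 N), for 0.2 s.
At the end, for the whole second after the job is handed in: The square lies flat on the table, its inside corner on the slab's free corner and both ends of its inside edges within 2 mm of the slab's two free sides; the weight stands flat (tilt under 0.06 rad) and at rest on the long leg, its centre over the leg (x of square in the frame of slab between -0.072 and -0.068 m and y of square in the frame of slab between -0.057 and -0.053 m and y of square_long_end in the frame of slab between -0.057 and -0.053 m and x of square_short_end in the frame of slab between -0.072 and -0.068 m and height (world z) of square below 0.003 m and angle between square's own z axis and vertical below 0.03 rad and z of weight in the frame of square between 0.007 and 0.013 m and y of weight in the frame of square between -0.038 and -0.002 m and x of weight in the frame of square between -0.038 and 0.128 m and angle between weight's own z axis and vertical below 0.06 rad and contact force between weight and square above 1.5 N and linear speed of each of weight, square below 0.01 m/s); the robot touches nothing.
It fails at once if the square is lifted (inside corner or a leg end over 12 mm above the table) (height (world z) of any of square, square_long_end, square_short_end above 0.012 m).
It fails at once if the weight is dropped (moving faster than 0.6 m/s, a fall of about 2 cm, while not in the fingers) (linear speed of weight above 0.6 m/s and contact force between the fingers and weight below 0.1 N).
It fails at once if a bystander is moved more than 30 mm (distance of any of dish, seal, clay1, bottle from where it was at the start of the episode above 0.03 m).
It also fails if it takes over 72 s, if anything falls off the work surface, if the arm or the gripper's body presses on something with over 40 N, if the wrist force passes 120 N, or if a joint passes its speed limit or range.

## Working session

There is one attempt and no reset: what is moved stays moved. The work goes in short steps, Python scripts to look and compute and a tool call to move; the robot and the scene stay as the last step left them, time stands still between calls to the robot, and variables do not carry over. Pictures are saved under pics/ and viewed, about 8 in all and at most 12, crops included, and the job is handed in when it is done.

Besides the shell and the picture viewer there is one more tool, called after ">>>" as name(argument=value, ...) on one line, values as JSON. jog_arm: Moves the arm, as the interface text tells. Its arguments: {"type":"object","properties":{"commands":{"type":"array","items":{"type":"object","properties":{"offset":{"type":"array","items":{"type":"number"}},"delta_rot":{"type":"array","items":{"type":"number"}},"claw":{"type":"number"}}}}},"required":["commands"]}

```bash
mkdir -p pics; ls; python3 - <<'E'
from rig import ctrl
import cv2,numpy as np
print(ctrl.get_obs())
for n in("top","side"):
    p,d=ctrl.camera(n); cv2.imwrite(f"pics/{n}0.png",p[...,::-1]); np.savez(f"{n}0.npz",p=p,d=d)
    print(n,ctrl.camera_params(n))
E
```

```text
pics
{'clock': 0.0, 'joints': array([-7.52700191e+01,  5.26191504e+00,  7.05832115e+01,  1.01233244e-03,
        1.04266286e+02, -3.24891536e+00]), 'joint_vel': array([ 0.1083368 ,  0.01424579, -0.04907831,  0.04691435, -0.01894454,
        0.05656904]), 'effort': array([-1.29458615e-03, -4.46455872e+01, -4.06441855e+01,  6.97282283e-02,
        2.93469883e-02, -1.22323659e-04]), 'position': array([ 0.18521101, -0.5707498 ,  0.40350588]), 'orientation': array([-9.01111779e+01,  7.29419916e-03, -1.62020862e+02]), 'wrist_force': array([-0.23989196,  0.57940748, -0.51087614]), 'torque': array([-0.01809354, -0.0425987 ,  0.01369131]), 'finger_gap': 1.0039539079485829}
top {'fx': 623.3969845862323, 'fy': 623.3969845862323, 'cx': 310.72897978167316, 'cy': 239.9192112875103, 'pose': array([[ 0.00920929, -0.98305798,  0.18306334,  0.28885629],
       [-0.99973475, -0.01291639, -0.01906837, -0.01405541],
       [ 0.02110983, -0.18283918, -0.98291618,  1.77184513],
       [ 0.        ,  0.        ,  0.        ,  1.        ]])}
side {'fx': 544.2624729770694, 'fy': 544.2624729770694, 'cx': 307.3255684752825, 'cy': 239.4527822561881, 'pose': array([[-0.99934493, -0.01300505,  0.03377245,  0.55076301],
       [-0.03148991,  0.77238416, -0.63437457,  0.92142576],
       [-0.01783524, -0.6350225 , -0.77228772,  1.17080148],
       [ 0.        ,  0.        ,  0.        ,  1.        ]])}
```

View pics/top0.png

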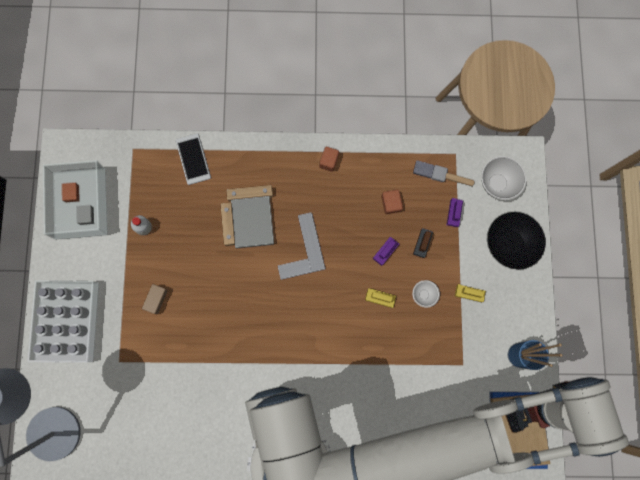

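View pics/side0.png

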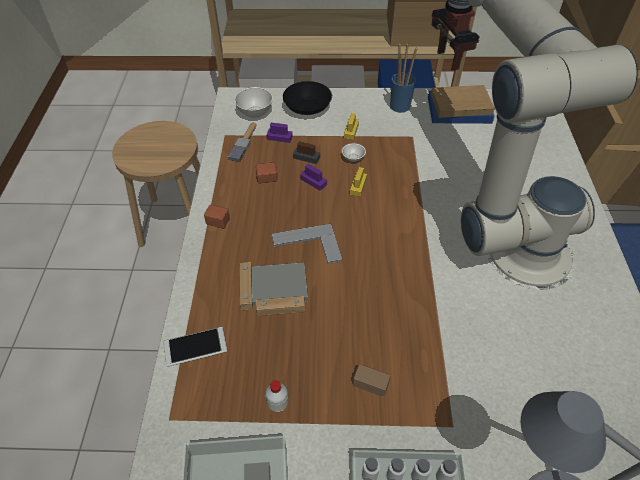

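The top view shows the slab at about (253,221) with its free corner near (273,246), and the square's outer corner at about (323,270). For the weight, the candidates are dark iron (423,243), purple (385,250) and (455,212), and yellow (381,297) and (471,293). I choose the dark one at (423,243), which is (307,152) in the side view.

```bash
cat > h.py <<'E'
import numpy as np,cv2
from rig import ctrl
def proj(n,uv,z):
    P=ctrl.camera_params(n);T=P["pose"];uv=np.atleast_2d(np.float64(uv))
    r=np.c_[(uv[:,0]-P["cx"])/P["fx"],(uv[:,1]-P["cy"])/P["fy"],np.ones(len(uv))]@T[:3,:3].T
    return T[:3,3]+r*((z-T[2,3])/r[:,2])[:,None]
def grey(p,smax=45):
    hsv=cv2.cvtColor(p,cv2.COLOR_RGB2HSV)
    return ((hsv[...,1]<smax)*255).astype(np.uint8)
def up(p,x0,y0,x1,y1,f):
    return cv2.resize(p[y0:y1,x0:x1],None,fx=f,fy=f,interpolation=cv2.INTER_CUBIC)
def poly(n,m,x0,y0,f,z,eps=0.02,minA=800):
    for c in cv2.findContours(m,cv2.RETR_EXTERNAL,cv2.CHAIN_APPROX_NONE)[0]:
        if cv2.contourArea(c)<minA: continue
        a=cv2.approxPolyDP(c,eps*cv2.arcLength(c,True),True)[:,0]
        uv=(a+.5)/f-.5+[x0,y0]
        yield uv,proj(n,uv,z)
E
python3 - <<'E'
from h import *
np.set_printoptions(precision=4,suppress=True)
p=np.load("top0.npz")["p"]; f=6
x0,y0,x1,y1=215,175,350,290
u=up(p,x0,y0,x1,y1,f); m=grey(u,60)
for uv,w in poly("top",m,x0,y0,f,0.010): print(uv.round(1).tolist()); print(w[:,:2])
for uv,w in poly("top",m,x0,y0,f,0.022): print("z22",w[:,:2])
a=np.hstack([u[:, :], cv2.cvtColor(m,cv2.COLOR_GRAY2RGB)])
w_=up(p,365,185,475,310,5)
a=cv2.resize(a,(800,int(800*a.shape[0]/a.shape[1])))
b=cv2.resize(w_,(250,284)); s=np.load("side0.npz")["p"]; c=up(s,260,100,390,210,2.5)
r=np.zeros((300,800,3),np.uint8); r[:284,:250]=b; r[:275,260:260+c.shape[1]]=c
o=np.vstack([a,r])[:600]; cv2.imwrite("pics/c1.png",o[...,::-1])
E
```

```text
[[310.4, 212.1], [297.6, 215.6], [307.2, 257.8], [277.9, 264.9], [280.9, 279.1], [324.9, 268.2]]
[[ 0.6991 -0.0466]
 [ 0.6881 -0.0095]
 [ 0.565  -0.0388]
 [ 0.5433  0.0447]
 [ 0.5028  0.0354]
 [ 0.5353 -0.0895]]
[[268.9, 195.8], [230.4, 199.9], [235.1, 247.2], [273.4, 242.9]]
[[0.7461 0.0746]
 [0.732  0.1859]
 [0.5928 0.1681]
 [0.6068 0.0588]]
z22 [[ 0.6963 -0.0464]
 [ 0.6854 -0.0095]
 [ 0.5631 -0.0386]
 [ 0.5415  0.0443]
 [ 0.5013  0.035 ]
 [ 0.5336 -0.089 ]]
z22 [[0.743  0.074 ]
 [0.729  0.1846]
 [0.5907 0.1668]
 [0.6047 0.0583]]
```

View pics/c1.png

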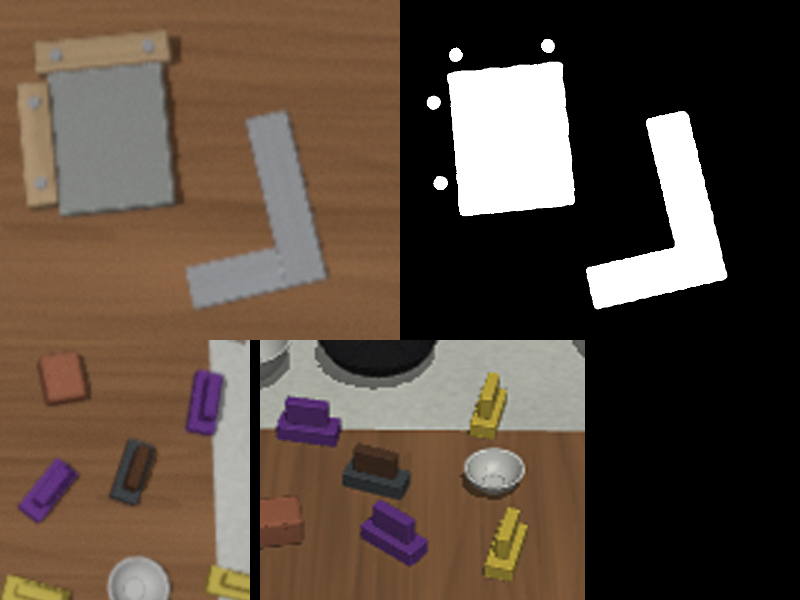

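The close crop confirms the dark iron weight with the brown grip (small crop, lower left). The slab and square masks are clean. I'll use the open gripper as a wide pusher, first along slab +y and then along +x. Move 1 goes to a point above the square's right side.

>>> jog_arm(commands=[{"offset": [-13.69,3.84,-7.73],"delta_rot": [0,-79.1,0],"claw": 1},{"offset": [-13.69,3.84,-7.73],"delta_rot": [0,-79.1,0],"claw": 1},{"offset": [-13.69,3.84,-7.73],"delta_rot": [0,-79.1,0],"claw": 1},{"offset": [-13.69,3.84,-7.73],"delta_rot": [0,-79.1,0],"claw": 1},{"offset": [-13.69,3.84,-7.73],"delta_rot": [0,-79.1,0],"claw": 1},{"offset": [-13.69,3.84,-7.73],"delta_rot": [0,-79.1,0],"claw": 1},{"offset": [-13.69,3.84,-7.73],"delta_rot": [0,-79.1,0],"claw": 1},{"offset": [-13.69,3.84,-7.73],"delta_rot": [0,-79.1,0],"claw": 1},{"offset": [-13.69,3.84,-7.73],"delta_rot": [0,-79.1,0],"claw": 1},{"offset": [-13.69,3.84,-7.73],"delta_rot": [0,-79.1,0],"claw": 1},{"offset": [-13.69,3.84,-7.73],"delta_rot": [0,-79.1,0],"claw": 1},{"offset": [-13.69,3.84,-7.73],"delta_rot": [0,-79.1,0],"claw": 1},{"offset": [-13.69,3.84,-7.73],"delta_rot": [0,-79.1,0],"claw": 1},{"offset": [-13.69,3.84,-7.73],"delta_rot": [0,-79.1,0],"claw": 1},{"offset": [-13.69,3.84,-7.73],"delta_rot": [0,-79.1,0],"claw": 1},{"offset": [-13.69,3.84,-7.73],"delta_rot": [0,-79.1,0],"claw": 1},{"offset": [-13.69,3.84,-7.73],"delta_rot": [0,-79.1,0],"claw": 1},{"offset": [-13.69,3.84,-7.73],"delta_rot": [0,-79.1,0],"claw": 1},{"offset": [-13.69,3.84,-7.73],"delta_rot": [0,-79.1,0],"claw": 1},{"offset": [-13.69,3.84,-7.73],"delta_rot": [0,-79.1,0],"claw": 1}])

```text
clock: 1.77
position: [0.6101, -0.1087, 0.2515]
orientation: [-90.0, -0.0, -83.0]
wrist_force: [-0.4, 0.7, 0.7]
finger_gap: 0.997
```

```bash
cat >> h.py <<'E'
SC=np.array([.605,.058]);SY=np.radians(7.1)   # slab free corner, yaw
EX=np.array([np.cos(SY),np.sin(SY)]);EY=np.array([-EX[1],EX[0]])
def to(sx=None,sy=None,z=None,yaw=None,xy=None):
    "units/deg to go from measured pose to slab-frame (rel. free corner) or world xy"
    o=ctrl.get_obs();p=o["position"];c=np.radians(o["orientation"][2])
    t=np.array(xy) if xy is not None else SC+sx*EX+sy*EY
    d=t-p[:2];X=np.array([np.cos(c),np.sin(c)]);Z=np.array([-X[1],X[0]])
    dy=0 if yaw is None else -((yaw-np.degrees(c)+180)%360-180)
    r=p[:2]-SC
    print("t",round(o["clock"],2),"pos",p.round(4),"ori",o["orientation"].round(2),"slabrel",(r@EX).round(4),(r@EY).round(4),"F",o["wrist_force"].round(1))
    print("offset",[round(d@X/.04,3),round((p[2]-(z if z is not None else p[2]))/.04,3),round(d@Z/.04,3)],"rotY",round(dy,2))
E
python3 -c "
from h import *
to(-.015,-.165,.186,-82.9)"
```

```text
t 1.77 pos [ 0.6101 -0.1087  0.2515] ori [-8.999e+01 -3.000e-02 -8.300e+01] slabrel -0.0156 -0.1661 F [-0.4  0.7  0.7]
offset [np.float64(-0.027), np.float64(1.638), np.float64(0.014)] rotY -0.1
```

>>> jog_arm(commands=[{"offset": [0,1.0,0],"claw": 1},{"offset": [0,1.62,0],"claw": 1},{"offset": [0,1.62,0],"claw": 1},{"offset": [-0.2,1.62,0],"claw": 1},{"offset": [-0.4,1.62,0],"claw": 1},{"offset": [-0.55,1.62,0],"claw": 1},{"offset": [-0.7,1.62,0],"claw": 1},{"offset": [-0.85,1.62,0],"claw": 1},{"offset": [-1.0,1.62,0],"claw": 1},{"offset": [-1.15,1.62,0],"claw": 1},{"offset": [-1.3,1.62,0],"claw": 1},{"offset": [-1.45,1.62,0],"claw": 1},{"offset": [-1.6,1.62,0],"claw": 1},{"offset": [-1.75,1.62,0],"claw": 1},{"offset": [-1.9,1.62,0],"claw": 1},{"offset": [-2.0,1.62,0],"claw": 1},{"offset": [-2.0,1.62,0],"claw": 1}])

```text
invalid input at $.commands[0]: expected keys offset, delta_rot, claw
```

```bash
python3 - <<'E'
from h import *
np.set_printoptions(precision=4,suppress=True)
to(-.015,-.058,.186,-82.9)
p,d=ctrl.camera("top");q,_=ctrl.camera("side")
a=np.hstack([up(p,205,170,345,300,3),up(q,210,200,400,330,2)[:390] if 0 else cv2.resize(q[200:330,215:345],(380,390))])
cv2.imwrite("pics/c2.png",a[...,::-1])
E
```

```text
t 1.77 pos [ 0.6101 -0.1087  0.2515] ori [-89.99  -0.03 -83.  ] slabrel -0.0156 -0.1661 F [-0.4  0.7  0.7]
offset [np.float64(-2.702), np.float64(1.638), np.float64(0.009)] rotY -0.1
```

View pics/c2.png

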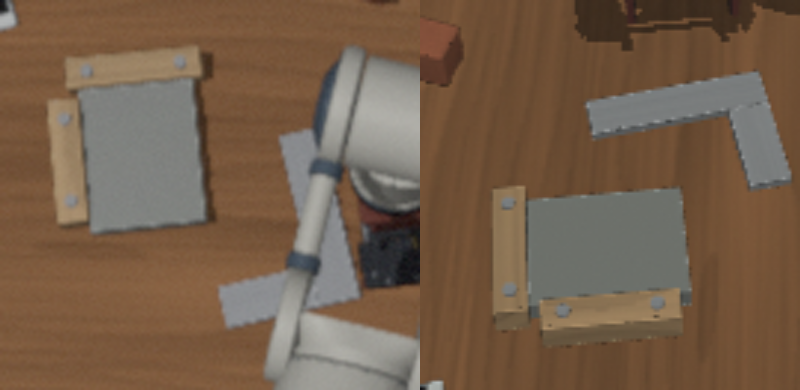

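The rows need `delta_rot` as well, so nothing moved. This view (4th picture) shows the square unmoved; the side camera sees the slab and square clearly past the arm. I'll repeat the move with every key filled in.

>>> jog_arm(commands=[{"offset": [0,1.0,0],"delta_rot": [0,0,0],"claw": 1},{"offset": [0,1.62,0],"delta_rot": [0,0,0],"claw": 1},{"offset": [0,1.62,0],"delta_rot": [0,0,0],"claw": 1},{"offset": [-0.2,1.62,0],"delta_rot": [0,0,0],"claw": 1},{"offset": [-0.4,1.62,0],"delta_rot": [0,0,0],"claw": 1},{"offset": [-0.55,1.62,0],"delta_rot": [0,0,0],"claw": 1},{"offset": [-0.7,1.62,0],"delta_rot": [0,0,0],"claw": 1},{"offset": [-0.85,1.62,0],"delta_rot": [0,0,0],"claw": 1},{"offset": [-1.0,1.62,0],"delta_rot": [0,0,0],"claw": 1},{"offset": [-1.15,1.62,0],"delta_rot": [0,0,0],"claw": 1},{"offset": [-1.3,1.62,0],"delta_rot": [0,0,0],"claw": 1},{"offset": [-1.45,1.62,0],"delta_rot": [0,0,0],"claw": 1},{"offset": [-1.6,1.62,0],"delta_rot": [0,0,0],"claw": 1},{"offset": [-1.75,1.62,0],"delta_rot": [0,0,0],"claw": 1},{"offset": [-1.9,1.62,0],"delta_rot": [0,0,0],"claw": 1},{"offset": [-2.0,1.62,0],"delta_rot": [0,0,0],"claw": 1},{"offset": [-2.0,1.62,0],"delta_rot": [0,0,0],"claw": 1}])

```text
clock: 3.28
position: [0.6009, -0.0273, 0.1867]
orientation: [-89.9, 0.0, -82.9]
wrist_force: [1.1, -1.4, 0.5]
finger_gap: 0.999
```

```bash
python3 - <<'E'
from h import *
np.set_printoptions(precision=4,suppress=True)
to(-.015,-.058,.186,-82.9)
p,d=ctrl.camera("top");q,_=ctrl.camera("side")
x0,y0,f=225,200,5
m=grey(up(q,x0,y0,365,330,f),60)
for uv,w in poly("side",m,x0,y0,f,0.010): print(((w[:,:2]-SC)@np.c_[EX,EY])*1000)
for uv,w in poly("side",m,x0,y0,f,0.022): print("z22",((w[:,:2]-SC)@np.c_[EX,EY])*1000)
a=np.hstack([up(p,205,170,345,300,3),cv2.resize(q[200:330,225:355],(380,390))])
cv2.imwrite("pics/c3.png",a[...,::-1])
E
```

```text
t 3.28 pos [ 0.6009 -0.0273  0.1867] ori [-89.94   0.02 -82.88] slabrel -0.0146 -0.0841 F [ 1.1 -1.4  0.5]
offset [np.float64(-0.652), np.float64(0.018), np.float64(-0.009)] rotY 0.02
[[  3.159  -11.1126]
 [142.4256 -13.1911]
 [143.1967 108.9796]
 [130.5631  92.8626]
 [ 18.467   93.0161]
 [  5.374  111.9701]]
[[-83.4541  58.827 ]
 [-84.1761 -74.5084]
 [ 86.1355 -72.9176]
 [ 82.9659 -29.0481]
 [-42.6675 -27.9276]
 [-44.3327  58.5169]]
[[  76.7044 -225.6619]
 [  55.0708 -122.8461]
 [ -68.5671 -136.9968]
 [  39.5588 -161.5749]
 [ -65.9346 -159.2751]
 [ -70.7129 -121.0848]
 [-118.2648 -155.8847]
 [-113.9989 -230.5493]
 [ -45.0403 -167.6851]
 [  -2.9345 -205.8211]
 [ -65.0033 -235.9314]]
z22 [[  3.6732  -2.071 ]
 [141.5001  -4.128 ]
 [142.2632 116.7797]
 [129.7603 100.8293]
 [ 18.823  100.9812]
 [  5.8653 119.7393]]
z22 [[-82.0445  67.1455]
 [-82.7591 -64.8115]
 [ 85.7919 -63.2371]
 [ 82.6551 -19.8211]
 [-41.6795 -18.7122]
 [-43.3276  66.8386]]
z22 [[  76.4583 -214.4024]
 [  55.0484 -112.6495]
 [ -67.3114 -126.6539]
 [  39.6967 -150.9779]
 [ -64.7061 -148.7019]
 [ -69.435  -110.9064]
 [-116.4954 -145.3465]
 [-112.2736 -219.2392]
 [ -44.0278 -157.0249]
 [  -2.3573 -194.7667]
 [ -63.7844 -224.5657]]
```

View pics/c3.png

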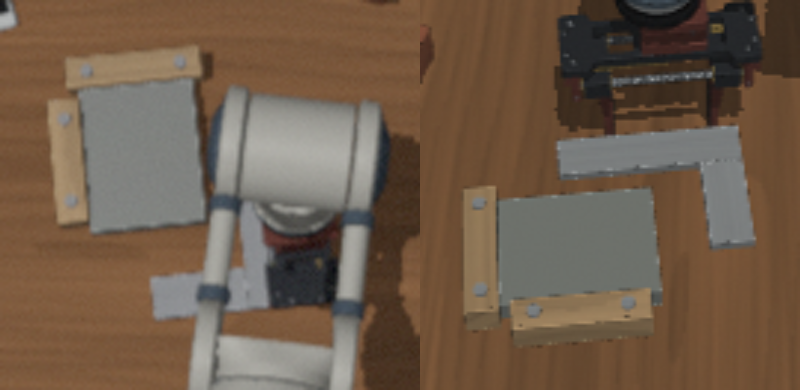

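The square now lies parallel to the slab, about 30 mm off in y and 45 mm in x. I'll push on until about 6 mm remains, back off and rise.

>>> jog_arm(commands=[{"offset": [-0.15,0,0],"delta_rot": [0,0,0],"claw": 1},{"offset": [-0.3,0,0],"delta_rot": [0,0,0],"claw": 1},{"offset": [-0.45,0,0],"delta_rot": [0,0,0],"claw": 1},{"offset": [-0.57,0,0],"delta_rot": [0,0,0],"claw": 1},{"offset": [-0.65,0,0],"delta_rot": [0,0,0],"claw": 1},{"offset": [-0.65,0,0],"delta_rot": [0,0,0],"claw": 1},{"offset": [-0.65,0,0],"delta_rot": [0,0,0],"claw": 1},{"offset": [-0.3,0,0],"delta_rot": [0,0,0],"claw": 1},{"offset": [0,0,0],"delta_rot": [0,0,0],"claw": 1},{"offset": [0.1,-1,0],"delta_rot": [0,0,0],"claw": 1},{"offset": [0.1,-2,0],"delta_rot": [0,0,0],"claw": 1},{"offset": [0.1,-2,0],"delta_rot": [0,0,0],"claw": 1}])

```text
clock: 4.38
position: [0.6028, -0.0341, 0.2756]
orientation: [-89.3, -0.2, -83.0]
wrist_force: [0.8, -0.2, 1.7]
finger_gap: 1.001
```

```bash
python3 - <<'E'
from h import *
to(-.125,.018,.266,-172.9)
to(-.125,.018,.266,7.1)
E
```

```text
t 4.38 pos [ 0.6028 -0.0341  0.2756] ori [-89.28  -0.16 -83.02] slabrel -0.0135 -0.0911 F [ 0.8 -0.2  1.7]
offset [np.float64(-2.721), np.float64(0.239), np.float64(-2.792)] rotY 89.88
t 4.38 pos [ 0.6028 -0.0341  0.2756] ori [-89.28  -0.16 -83.02] slabrel -0.0135 -0.0911 F [ 0.8 -0.2  1.7]
offset [np.float64(-2.721), np.float64(0.239), np.float64(-2.792)] rotY -90.12
```

>>> jog_arm(commands=[{"offset": [-2.72,0,-2.79],"delta_rot": [0,89.9,0],"claw": 1},{"offset": [-2.72,0,-2.79],"delta_rot": [0,89.9,0],"claw": 1},{"offset": [-2.72,0,-2.79],"delta_rot": [0,89.9,0],"claw": 1},{"offset": [-2.72,0,-2.79],"delta_rot": [0,89.9,0],"claw": 1},{"offset": [-2.72,0,-2.79],"delta_rot": [0,89.9,0],"claw": 1},{"offset": [-2.72,0,-2.79],"delta_rot": [0,89.9,0],"claw": 1},{"offset": [-2.72,0,-2.79],"delta_rot": [0,89.9,0],"claw": 1},{"offset": [-2.72,0,-2.79],"delta_rot": [0,89.9,0],"claw": 1},{"offset": [-2.72,0,-2.79],"delta_rot": [0,89.9,0],"claw": 1},{"offset": [-2.72,0,-2.79],"delta_rot": [0,89.9,0],"claw": 1},{"offset": [-2.72,0,-2.79],"delta_rot": [0,89.9,0],"claw": 1},{"offset": [-2.72,0,-2.79],"delta_rot": [0,89.9,0],"claw": 1},{"offset": [-2.72,0,-2.79],"delta_rot": [0,89.9,0],"claw": 1},{"offset": [-2.72,0,-2.79],"delta_rot": [0,89.9,0],"claw": 1},{"offset": [-2.72,0,-2.79],"delta_rot": [0,89.9,0],"claw": 1}])

```text
clock: 5.63
position: [0.4773, 0.0613, 0.2662]
orientation: [-90.0, 0.0, -172.7]
wrist_force: [-0.5, -0.3, -0.1]
finger_gap: 1.0
```

```bash
python3 - <<'E'
from h import *
np.set_printoptions(precision=1,suppress=True)
to(-.053,.018,.186,-172.9)
q,_=ctrl.camera("side")
x0,y0,f=225,200,5
m=grey(up(q,x0,y0,365,330,f),60)
for z in(.010,.022):
  for uv,w in poly("side",m,x0,y0,f,z):
    if len(w)<8: print(z,(((w[:,:2]-SC)@np.c_[EX,EY])*1000).tolist())
E
```

```text
t 5.63 pos [0.5 0.1 0.3] ori [ -90.     0.  -172.7] slabrel -0.1263 0.0191 F [-0.5 -0.3 -0.1]
offset [np.float64(-1.833), np.float64(2.005), np.float64(0.032)] rotY 0.16
0.01 [[-140.79841358073776, -227.6053338490219], [-150.0443885579504, -213.6507143493331], [-162.08347956903677, -207.51362741116932], [-192.24488752524908, -205.00987125941708], [-194.91217346555194, -221.66095403811107]]
0.022 [[-138.79602454962566, -216.32574035687585], [-147.94641754999938, -202.51537931787985], [-159.86105223051806, -196.4417356513046], [-189.71066105210082, -193.96386254196773], [-192.35037343054597, -210.44281167197468]]
```

>>> jog_arm(commands=[{"offset": [0,1,0],"delta_rot": [0,0.1,0],"claw": 1},{"offset": [0,1.98,0],"delta_rot": [0,0.1,0],"claw": 1},{"offset": [0,1.98,0],"delta_rot": [0,0.1,0],"claw": 1},{"offset": [-0.2,1.98,0],"delta_rot": [0,0.1,0],"claw": 1},{"offset": [-0.4,1.98,0],"delta_rot": [0,0.1,0],"claw": 1},{"offset": [-0.55,1.98,0],"delta_rot": [0,0.1,0],"claw": 1},{"offset": [-0.7,1.98,0],"delta_rot": [0,0.1,0],"claw": 1},{"offset": [-0.85,1.98,0],"delta_rot": [0,0.1,0],"claw": 1},{"offset": [-1.0,1.98,0],"delta_rot": [0,0.1,0],"claw": 1},{"offset": [-1.15,1.98,0],"delta_rot": [0,0.1,0],"claw": 1},{"offset": [-1.3,1.98,0],"delta_rot": [0,0.1,0],"claw": 1},{"offset": [-1.45,1.98,0],"delta_rot": [0,0.1,0],"claw": 1},{"offset": [-1.6,1.98,0],"delta_rot": [0,0.1,0],"claw": 1},{"offset": [-1.7,1.98,0],"delta_rot": [0,0.1,0],"claw": 1},{"offset": [-1.75,1.98,0],"delta_rot": [0,0.1,0],"claw": 1},{"offset": [-1.75,1.98,0],"delta_rot": [0,0.1,0],"claw": 1}])

```text
clock: 7.02
position: [0.5469, 0.0708, 0.1874]
orientation: [-90.0, -0.1, -172.9]
wrist_force: [-3.4, -0.5, 3.3]
finger_gap: 1.001
```

```bash
python3 - <<'E'
from h import *
to(-.046,.018,.186,-172.9)
p,d=ctrl.camera("top");q,_=ctrl.camera("side")
a=np.hstack([up(p,205,170,345,300,3),cv2.resize(q[220:320,235:335],(380,390))])
cv2.imwrite("pics/c4.png",a[...,::-1])
E
```

```text
t 7.02 pos [0.5469 0.0708 0.1874] ori [-8.9990e+01 -1.0000e-01 -1.7291e+02] slabrel -0.0561 0.0199 F [-3.4 -0.5  3.3]
offset [np.float64(-0.252), np.float64(0.035), np.float64(0.048)] rotY -0.01
```

View pics/c4.png

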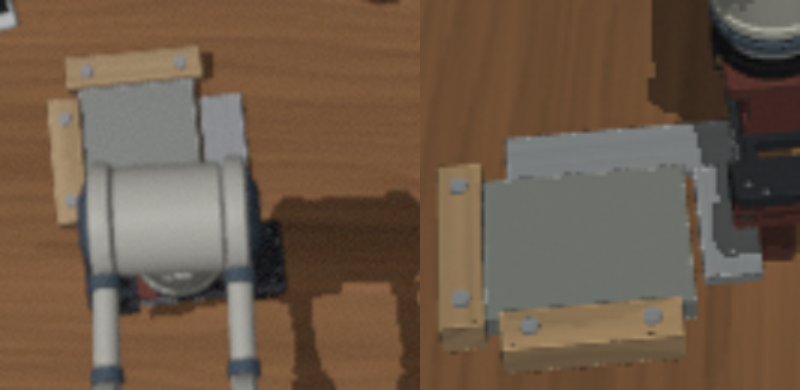

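A thin wooden strip still shows between the slab and the short leg in the side view, so a few millimetres remain in x. I'll creep forward and watch the force.

>>> jog_arm(commands=[{"offset": [-0.05,0,0],"delta_rot": [0,0,0],"claw": 1},{"offset": [-0.1,0,0],"delta_rot": [0,0,0],"claw": 1},{"offset": [-0.1,0,0],"delta_rot": [0,0,0],"claw": 1}])

```text
clock: 7.37
position: [0.5505, 0.0713, 0.1872]
orientation: [-90.0, -0.1, -172.9]
wrist_force: [-4.7, -0.2, 3.4]
finger_gap: 0.999
```

>>> jog_arm(commands=[{"offset": [-0.025,0,0],"delta_rot": [0,0,0],"claw": 1},{"offset": [-0.05,0,0],"delta_rot": [0,0,0],"claw": 1},{"offset": [-0.05,0,0],"delta_rot": [0,0,0],"claw": 1}])

```text
clock: 7.62
position: [0.5523, 0.0715, 0.1872]
orientation: [-90.0, -0.1, -172.9]
wrist_force: [-6.2, 0.1, 4.9]
finger_gap: 1.0
```

>>> jog_arm(commands=[{"offset": [-0.025,0,0],"delta_rot": [0,0,0],"claw": 1},{"offset": [-0.025,0,0],"delta_rot": [0,0,0],"claw": 1}])

```text
clock: 7.78
position: [0.5533, 0.0716, 0.1872]
orientation: [-90.0, -0.1, -172.9]
wrist_force: [-4.5, -1.2, 3.9]
finger_gap: 1.002
```

>>> jog_arm(commands=[{"offset": [-0.025,0,0],"delta_rot": [0,0,0],"claw": 1},{"offset": [-0.025,0,0],"delta_rot": [0,0,0],"claw": 1}])

```text
clock: 7.95
position: [0.5539, 0.0717, 0.1872]
orientation: [-90.0, -0.2, -172.9]
wrist_force: [-8.9, -0.8, 5.3]
finger_gap: 1.0
```

>>> jog_arm(commands=[{"offset": [-0.025,0,0],"delta_rot": [0,0,0],"claw": 1},{"offset": [-0.025,0,0],"delta_rot": [0,0,0],"claw": 1}])

```text
clock: 8.12
position: [0.5544, 0.0718, 0.1871]
orientation: [-90.0, -0.3, -172.9]
wrist_force: [-13.0, -1.7, 8.9]
finger_gap: 0.999
```

>>> jog_arm(commands=[{"offset": [-0.025,0,0],"delta_rot": [0,0,0],"claw": 1},{"offset": [-0.025,0,0],"delta_rot": [0,0,0],"claw": 1}])

```text
clock: 8.28
position: [0.5549, 0.0719, 0.1871]
orientation: [-90.0, -0.4, -172.9]
wrist_force: [-15.5, -1.0, 11.5]
finger_gap: 1.001
```

The force is rising steadily with little travel, so the x side is closed. I'll retreat and go round to the long leg's outer face.

>>> jog_arm(commands=[{"offset": [0.2,0,0],"delta_rot": [0,0,0],"claw": 1},{"offset": [0.5,0,0],"delta_rot": [0,0,0],"claw": 1},{"offset": [0.5,-1,0],"delta_rot": [0,0,0],"claw": 1},{"offset": [0.5,-2,0],"delta_rot": [0,0,0],"claw": 1},{"offset": [0.5,-2,0],"delta_rot": [0,0,0],"claw": 1},{"offset": [0.5,-2,0],"delta_rot": [0,0,0],"claw": 1}])

```text
clock: 8.78
position: [0.5376, 0.0697, 0.2707]
orientation: [-90.0, 0.5, -172.9]
wrist_force: [-0.2, -0.0, -0.6]
finger_gap: 1.002
```

```bash
python3 -c "
from h import *
to(.04,-.078,.266,-82.9)"
```

```text
t 8.78 pos [0.5376 0.0697 0.2707] ori [ -89.98    0.48 -172.91] slabrel -0.0654 0.0199 F [-0.2 -0.  -0.6]
offset [np.float64(-2.636), np.float64(0.117), np.float64(2.448)] rotY -90.01
```

>>> jog_arm(commands=[{"offset": [-2.6,0,2.45],"delta_rot": [0,-90,0],"claw": 1},{"offset": [-2.6,0,2.45],"delta_rot": [0,-90,0],"claw": 1},{"offset": [-2.6,0,2.45],"delta_rot": [0,-90,0],"claw": 1},{"offset": [-2.6,0,2.45],"delta_rot": [0,-90,0],"claw": 1},{"offset": [-2.6,0,2.45],"delta_rot": [0,-90,0],"claw": 1},{"offset": [-2.6,0,2.45],"delta_rot": [0,-90,0],"claw": 1},{"offset": [-2.6,0,2.45],"delta_rot": [0,-90,0],"claw": 1},{"offset": [-2.6,0,2.45],"delta_rot": [0,-90,0],"claw": 1},{"offset": [-2.6,0,2.45],"delta_rot": [0,-90,0],"claw": 1},{"offset": [-2.6,0,2.45],"delta_rot": [0,-90,0],"claw": 1},{"offset": [-2.6,0,2.45],"delta_rot": [0,-90,0],"claw": 1},{"offset": [-2.6,0,2.45],"delta_rot": [0,-90,0],"claw": 1},{"offset": [-2.6,0,2.45],"delta_rot": [0,-90,0],"claw": 1},{"offset": [-2.6,0,2.45],"delta_rot": [0,-90,0],"claw": 1},{"offset": [-2.6,0,2.45],"delta_rot": [0,-90,0],"claw": 1}])

```text
clock: 10.03
position: [0.6519, -0.0148, 0.2655]
orientation: [-90.1, 0.0, -83.1]
wrist_force: [0.2, 0.1, 0.1]
finger_gap: 1.001
```

```bash
python3 -c "
from h import *
to(.04,-.059,.186,-82.9)"
```

```text
t 10.03 pos [ 0.6519 -0.0148  0.2655] ori [-9.008e+01  2.000e-02 -8.305e+01] slabrel 0.0375 -0.0781 F [0.2 0.1 0.1]
offset [np.float64(-0.477), np.float64(1.986), np.float64(0.061)] rotY -0.15
```

>>> jog_arm(commands=[{"offset": [0,1,0],"delta_rot": [0,-0.1,0],"claw": 1},{"offset": [0,1.96,0],"delta_rot": [0,-0.1,0],"claw": 1},{"offset": [0,1.96,0],"delta_rot": [0,-0.1,0],"claw": 1},{"offset": [-0.2,1.96,0],"delta_rot": [0,-0.1,0],"claw": 1},{"offset": [-0.35,1.96,0],"delta_rot": [0,-0.1,0],"claw": 1},{"offset": [-0.48,1.96,0],"delta_rot": [0,-0.1,0],"claw": 1},{"offset": [-0.55,1.96,0],"delta_rot": [0,-0.1,0],"claw": 1},{"offset": [-0.6,1.96,0],"delta_rot": [0,-0.1,0],"claw": 1},{"offset": [-0.6,1.96,0],"delta_rot": [0,-0.1,0],"claw": 1}])

```text
clock: 10.78
position: [0.6489, 0.0093, 0.1888]
orientation: [-90.0, -0.0, -82.8]
wrist_force: [0.7, -1.0, -0.2]
finger_gap: 0.998
```

>>> jog_arm(commands=[{"offset": [-0.025,0,0],"delta_rot": [0,0,0],"claw": 1},{"offset": [-0.025,0,0],"delta_rot": [0,0,0],"claw": 1}])

```text
clock: 10.95
position: [0.6488, 0.0097, 0.1888]
orientation: [-90.0, -0.0, -82.8]
wrist_force: [0.2, -2.3, -1.3]
finger_gap: 0.997
```

>>> jog_arm(commands=[{"offset": [-0.025,0,0],"delta_rot": [0,0,0],"claw": 1},{"offset": [-0.025,0,0],"delta_rot": [0,0,0],"claw": 1}])

```text
clock: 11.12
position: [0.6488, 0.0101, 0.1888]
orientation: [-90.0, -0.1, -82.9]
wrist_force: [0.1, -4.2, 0.2]
finger_gap: 1.001
```

>>> jog_arm(commands=[{"offset": [-0.025,0,0],"delta_rot": [0,0,0],"claw": 1},{"offset": [-0.025,0,0],"delta_rot": [0,0,0],"claw": 1}])

```text
clock: 11.28
position: [0.6486, 0.0106, 0.1889]
orientation: [-90.0, -0.2, -82.9]
wrist_force: [0.2, -6.7, -0.4]
finger_gap: 0.999
```

>>> jog_arm(commands=[{"offset": [-0.025,0,0],"delta_rot": [0,0,0],"claw": 1},{"offset": [-0.05,0,0],"delta_rot": [0,0,0],"claw": 1},{"offset": [-0.05,0,0],"delta_rot": [0,0,0],"claw": 1}])

```text
clock: 11.53
position: [0.6485, 0.0113, 0.1889]
orientation: [-90.0, -0.3, -83.0]
wrist_force: [0.7, -11.6, -0.2]
finger_gap: 1.0
```

>>> jog_arm(commands=[{"offset": [-0.025,0,0],"delta_rot": [0,0,0],"claw": 1},{"offset": [-0.05,0,0],"delta_rot": [0,0,0],"claw": 1},{"offset": [-0.05,0,0],"delta_rot": [0,0,0],"claw": 1}])

```text
clock: 11.78
position: [0.6483, 0.012, 0.1889]
orientation: [-90.0, -0.5, -83.0]
wrist_force: [1.3, -16.4, -0.4]
finger_gap: 0.999
```

```bash
python3 - <<'E'
from h import *
to(.04,-.050,.186,-82.9)
q,_=ctrl.camera("side")
cv2.imwrite("pics/c5.png",up(q,235,215,345,320,5)[...,::-1])
E
```

```text
t 11.78 pos [0.6483 0.012  0.1889] ori [-90.01  -0.47 -83.04] slabrel 0.0373 -0.051 F [  1.3 -16.4  -0.4]
offset [np.float64(-0.026), np.float64(0.073), np.float64(0.067)] rotY -0.14
```

View pics/c5.png

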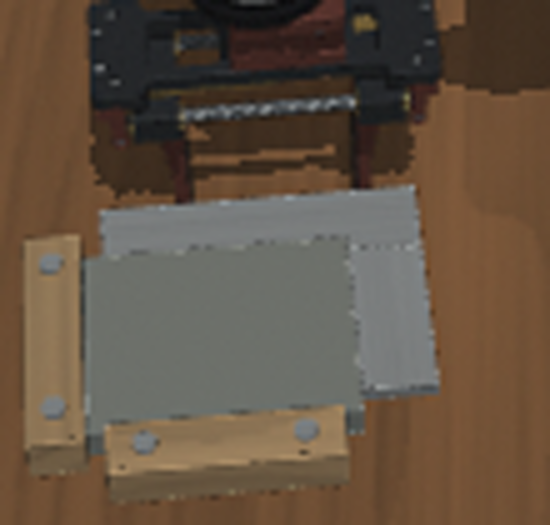

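In this picture (6th) the square sits against the slab, with no wood visible along the short leg. I'll back off, rise, and measure the fit from the top view together with the weight.

>>> jog_arm(commands=[{"offset": [0.2,0,0],"delta_rot": [0,0,0],"claw": 1},{"offset": [0.5,0,0],"delta_rot": [0,0,0],"claw": 1},{"offset": [1.2,-2,0],"delta_rot": [0,0,0],"claw": 1},{"offset": [2.2,-3,0],"delta_rot": [0,0,0],"claw": 1},{"offset": [3.2,-3,0],"delta_rot": [0,0,0],"claw": 1},{"offset": [4.2,-3,0],"delta_rot": [0,0,0],"claw": 1},{"offset": [4.2,-3,0],"delta_rot": [0,0,0],"claw": 1},{"offset": [4.2,-3,0],"delta_rot": [0,0,0],"claw": 1}])

```text
clock: 12.5
position: [0.6691, -0.1571, 0.3121]
orientation: [-89.7, -0.2, -83.1]
wrist_force: [0.2, -0.4, -0.4]
finger_gap: 1.0
```

```bash
python3 - <<'E'
from h import *
np.set_printoptions(precision=4,suppress=True)
to(0,0)
p,d=ctrl.camera("top");q,_=ctrl.camera("side")
a=up(p,220,185,305,270,5); b=up(q,240,220,330,305,4)
W=up(np.load("top0.npz")["p"],405,220,445,265,8)
o=np.zeros((425,780,3),np.uint8); o[:,:425]=a; o[:340,430:430+350]=b[:,:350]
cv2.imwrite("pics/c6.png",o[...,::-1])
# weight: dark low-sat base, brown grip, from first pictures
for n,(x0,y0,x1,y1) in dict(top=(405,220,445,265),side=(285,135,330,170)).items():
    f=8;P=up(np.load(n+"0.npz")["p"],x0,y0,x1,y1,f); h=cv2.cvtColor(P,cv2.COLOR_RGB2HSV)
    dark=((h[...,2]<100)*255).astype(np.uint8)
    grip=((h[...,2]<105)&(h[...,1]>90)&((h[...,0]<20)|(h[...,0]>170)))*np.uint8(255)
    for nm,m,z in(("all",dark,.022),("grip",grip,.056)):
        c=max(cv2.findContours(m,0,1)[0],key=cv2.contourArea)
        r=cv2.boxPoints(cv2.minAreaRect(c)); uv=(r+.5)/f-.5+[x0,y0]
        w=proj(n,uv,z)[:,:2]; e=np.diff(np.r_[w,w[:1]],axis=0)
        print(n,nm,"centre",w.mean(0),"sides",np.linalg.norm(e,axis=1),"ang",np.degrees(np.arctan2(e[:,1],e[:,0])), uv.mean(0))
E
```

```text
t 12.5 pos [ 0.6691 -0.1571  0.3121] ori [-89.73  -0.22 -83.13] slabrel 0.0371 -0.2214 F [ 0.2 -0.4 -0.4]
offset [np.float64(-5.531), np.float64(0.0), np.float64(-0.949)] rotY 0
top all centre [ 0.6099 -0.3715] sides [0.0869 0.0451 0.0868 0.0447] ang [ -19.2499 -108.1683  160.4922   71.9397] [423.6125 243.1   ]
top grip centre [ 0.6037 -0.3645] sides [0.0864 0.0454 0.0863 0.045 ] ang [ -18.9794 -107.8835  160.7554   72.2236] [423.6087 243.0847]
side all centre [ 0.6141 -0.3796] sides [0.0917 0.0938 0.0899 0.0905] ang [-96.764  159.9803  81.3564 -19.2919] [306.7904 151.9632]
side grip centre [ 0.6189 -0.3123] sides [0.1492 0.0976 0.1443 0.0915] ang [-105.666   144.1697   72.4651  -33.9361] [304.1632 158.6439]
```

View pics/c6.png

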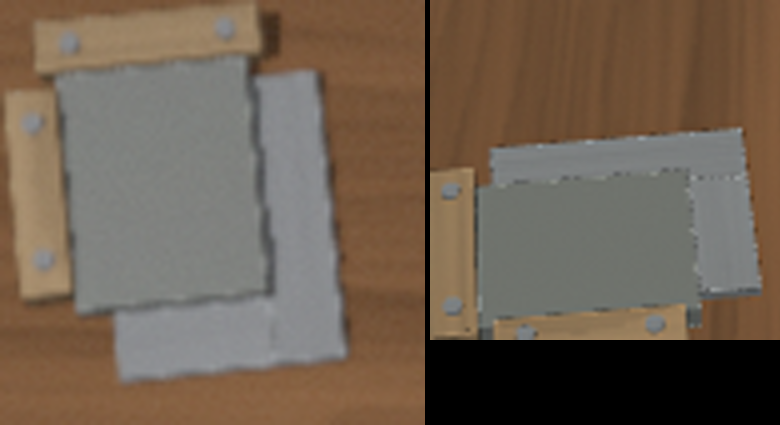

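```bash
python3 - <<'E'
from h import *
np.set_printoptions(precision=4,suppress=True)
S=lambda uv,z:((proj("top",(np.array(uv)+.5)/5-.5+[220,185],z)[:,:2]-SC)@np.c_[EX,EY]*1000).round(1).tolist()
print("slab -x",S([[78,312],[270,298]],.022),"-y",S([[247,57],[270,298]],.022))
print("sq -x",S([[120,380],[345,357]],.010),"-y",S([[318,72],[345,357]],.010))
tiles=[]
for n,(x0,y0,x1,y1) in dict(top=(405,220,445,265),side=(285,135,330,170)).items():
    f=8;P=up(np.load(n+"0.npz")["p"],x0,y0,x1,y1,f); I=P.astype(int);h=I.max(2);rb=I[...,0]-I[...,2]
    base=((h<100)&(rb<10))*np.uint8(255)
    br=((h<110)&(rb>=12))*np.uint8(255)
    hull=np.zeros_like(base);c=max(cv2.findContours(base,0,1)[0],key=cv2.contourArea)
    cv2.fillPoly(hull,[cv2.convexHull(c)],255)
    r=cv2.boxPoints(cv2.minAreaRect(c));uv=(r+.5)/f-.5+[x0,y0];w=proj(n,uv,.022)[:,:2];e=np.diff(np.r_[w,w[:1]],axis=0)
    print(n,"base",w.mean(0),np.linalg.norm(e,axis=1),np.degrees(np.arctan2(e[:,1],e[:,0])))
    g=cv2.bitwise_and(br,hull) if n=="top" else br
    c=max(cv2.findContours(g,0,1)[0],key=cv2.contourArea)
    r=cv2.boxPoints(cv2.minAreaRect(c));uv=(r+.5)/f-.5+[x0,y0];w=proj(n,uv,.056)[:,:2];e=np.diff(np.r_[w,w[:1]],axis=0)
    print(n,"grip56",w.mean(0),np.linalg.norm(e,axis=1),np.degrees(np.arctan2(e[:,1],e[:,0])),uv.round(1).tolist())
    t=np.hstack([P]+[cv2.cvtColor(m,cv2.COLOR_GRAY2RGB) for m in(base,g)]);tiles.append(cv2.resize(t,None,fx=.7,fy=.7))
Wd=max(t.shape[1] for t in tiles)
cv2.imwrite("pics/c7.png",np.vstack([np.pad(t,((0,0),(0,Wd-t.shape[1]),(0,0))) for t in tiles])[...,::-1])
E
```

```text
slab -x [[-0.0, 109.4], [-4.0, 0.2]] -y [[138.1, -1.3], [-4.0, 0.2]]
sq -x [[-39.6, 90.2], [-40.7, -38.6]] -y [[127.9, -41.2], [-40.7, -38.6]]
top base [ 0.6108 -0.3696] [0.0803 0.034  0.0802 0.0338] [ -19.1744 -108.0626  160.6308   72.0364]
top grip56 [ 0.6106 -0.3687] [0.0631 0.0197 0.0631 0.0196] [ -19.3307 -108.1644  160.5542   71.9158] [[418.2, 249.9], [425.1, 229.2], [431.8, 231.4], [424.9, 252.1]]
side base [ 0.6164 -0.3649] [0.0544 0.0871 0.0534 0.0853] [-96.5905 160.6807  81.6385 -18.8943]
side grip56 [ 0.6218 -0.3403] [0.1201 0.1547 0.1132 0.1552] [-179.4236   90.7781    0.7183  -86.6725] [[284.6, 135.4], [322.7, 135.4], [322.7, 169.4], [284.6, 169.4]]
```

View pics/c7.png

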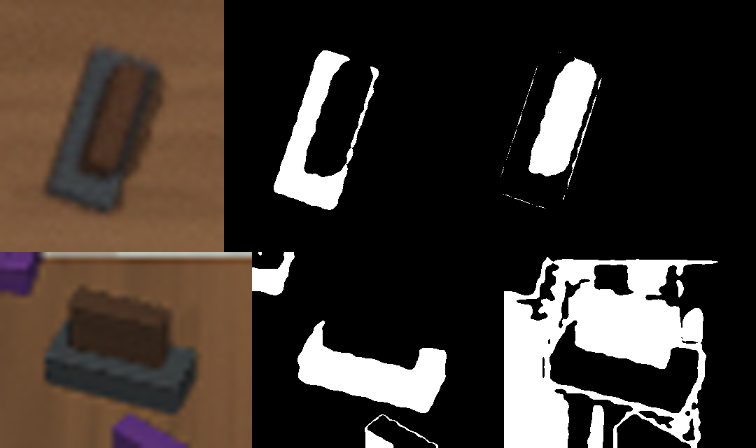

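The fit measures flush: the square's outer edges lie about 40 mm from the slab's sides. Picture 8 shows the weight cleanly segmented: base 80x34 mm at (0.611,-0.369), yaw -19°. Next I go above it.

```bash
python3 -c "
from h import *
to(z=.30,yaw=-19.2,xy=(.611,-.369))"
```

```text
t 12.6 pos [ 0.6691 -0.1523  0.3091] ori [-8.993e+01  5.000e-02 -8.295e+01] slabrel 0.0376 -0.2166 F [-0.1 -0.3  0.1]
offset [np.float64(5.198), np.float64(0.226), np.float64(-2.106)] rotY -63.75
```

>>> jog_arm(commands=[{"offset": [5.2,0.2,-2.1],"delta_rot": [0,-63.75,0],"claw": 0.6},{"offset": [5.2,0.2,-2.1],"delta_rot": [0,-63.75,0],"claw": 0.6},{"offset": [5.2,0.2,-2.1],"delta_rot": [0,-63.75,0],"claw": 0.6},{"offset": [5.2,0.2,-2.1],"delta_rot": [0,-63.75,0],"claw": 0.6},{"offset": [5.2,0.2,-2.1],"delta_rot": [0,-63.75,0],"claw": 0.6},{"offset": [5.2,0.2,-2.1],"delta_rot": [0,-63.75,0],"claw": 0.6},{"offset": [5.2,0.2,-2.1],"delta_rot": [0,-63.75,0],"claw": 0.6},{"offset": [5.2,0.2,-2.1],"delta_rot": [0,-63.75,0],"claw": 0.6},{"offset": [5.2,0.2,-2.1],"delta_rot": [0,-63.75,0],"claw": 0.6},{"offset": [5.2,0.2,-2.1],"delta_rot": [0,-63.75,0],"claw": 0.6},{"offset": [5.2,0.2,-2.1],"delta_rot": [0,-63.75,0],"claw": 0.6},{"offset": [5.2,0.2,-2.1],"delta_rot": [0,-63.75,0],"claw": 0.6}])

```text
clock: 13.6
position: [0.6121, -0.3666, 0.3001]
orientation: [-90.0, 0.0, -19.2]
wrist_force: [0.0, -0.5, -0.1]
finger_gap: 0.601
```

```bash
python3 -c "
from h import *
to(z=.209,yaw=-19.2,xy=(.611,-.369))
p,_=ctrl.camera('top');q,_=ctrl.camera('side')
cv2.imwrite('pics/c8.png',np.hstack([up(p,215,170,315,290,3)[:360],up(q,265,95,365,215,3)])[...,::-1])"
```

```text
t 13.6 pos [ 0.6121 -0.3666  0.3001] ori [-8.996e+01  4.000e-02 -1.918e+01] slabrel -0.0454 -0.4222 F [ 0.  -0.5 -0.1]
offset [np.float64(-0.007), np.float64(2.278), np.float64(-0.067)] rotY 0.02
```

View pics/c8.png

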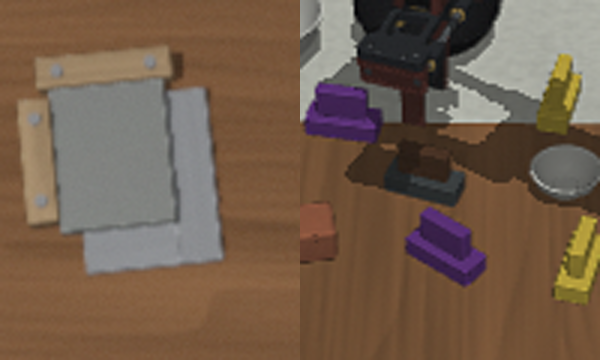

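Picture 9 shows the fingers above the dark weight and the square still flush. I'll descend, close and lift slightly.

>>> jog_arm(commands=[{"offset": [0,0.7,-0.07],"delta_rot": [0,0,0],"claw": 0.6},{"offset": [0,1.4,-0.07],"delta_rot": [0,0,0],"claw": 0.6},{"offset": [0,2.0,-0.07],"delta_rot": [0,0,0],"claw": 0.6},{"offset": [0,2.25,-0.07],"delta_rot": [0,0,0],"claw": 0.6},{"offset": [0,2.25,-0.07],"delta_rot": [0,0,0],"claw": 0.6}])

```text
clock: 14.12
position: [0.6101, -0.3696, 0.2065]
orientation: [-89.9, 0.4, -19.1]
wrist_force: [-1.2, -0.0, 0.1]
finger_gap: 0.602
```

>>> jog_arm(commands=[{"offset": [0,0,0],"delta_rot": [0,0,0],"claw": 0.1},{"offset": [0,0,0],"delta_rot": [0,0,0],"claw": 0.05},{"offset": [0,0,0],"delta_rot": [0,0,0],"claw": 0.05},{"offset": [0,0,0],"delta_rot": [0,0,0],"claw": 0.05},{"offset": [0,0,0],"delta_rot": [0,0,0],"claw": 0.05},{"offset": [0,0,0],"delta_rot": [0,0,0],"claw": 0.05},{"offset": [0,0,0],"delta_rot": [0,0,0],"claw": 0.05},{"offset": [0,0,0],"delta_rot": [0,0,0],"claw": 0.05}])

```text
clock: 14.78
position: [0.6109, -0.3705, 0.2115]
orientation: [-90.0, -0.1, -19.1]
wrist_force: [0.5, 0.3, 3.2]
finger_gap: 0.178
```

The gap of 0.178 is about 16 mm, so the bar is gripped. Lifting.

>>> jog_arm(commands=[{"offset": [0,-0.3,0],"delta_rot": [0,0,0],"claw": 0.05},{"offset": [0,-0.8,0],"delta_rot": [0,0,0],"claw": 0.05},{"offset": [0,-1.5,0],"delta_rot": [0,0,0],"claw": 0.05},{"offset": [0,-2.2,0],"delta_rot": [0,0,0],"claw": 0.05},{"offset": [0,-2.2,0],"delta_rot": [0,0,0],"claw": 0.05},{"offset": [0,-2.2,0],"delta_rot": [0,0,0],"claw": 0.05}])

```text
clock: 15.28
position: [0.611, -0.3704, 0.3004]
orientation: [-90.0, -0.2, -19.1]
wrist_force: [0.2, 0.8, -4.9]
finger_gap: 0.181
```

```bash
python3 -c "
from h import *
to(.05,-.0215,.30,6.8)
print(ctrl.get_obs()['finger_gap'])"
```

```text
t 15.28 pos [ 0.611  -0.3704  0.3004] ori [-90.04  -0.19 -19.07] slabrel -0.047 -0.4258 F [ 0.2  0.8 -4.9]
offset [np.float64(-2.282), np.float64(0.009), np.float64(10.141)] rotY -25.87
0.18139157528730954
```

>>> jog_arm(commands=[{"offset": [-0.1,0,0.4],"delta_rot": [0,-1,0],"claw": 0.05},{"offset": [-0.25,0,1.1],"delta_rot": [0,-3,0],"claw": 0.05},{"offset": [-0.4,0,1.8],"delta_rot": [0,-5,0],"claw": 0.05},{"offset": [-0.57,0,2.5],"delta_rot": [0,-7,0],"claw": 0.05},{"offset": [-0.72,0,3.2],"delta_rot": [0,-9,0],"claw": 0.05},{"offset": [-0.88,0,3.9],"delta_rot": [0,-11,0],"claw": 0.05},{"offset": [-1.04,0,4.6],"delta_rot": [0,-13,0],"claw": 0.05},{"offset": [-1.2,0,5.3],"delta_rot": [0,-15,0],"claw": 0.05},{"offset": [-1.35,0,6.0],"delta_rot": [0,-17,0],"claw": 0.05},{"offset": [-1.5,0,6.7],"delta_rot": [0,-19,0],"claw": 0.05},{"offset": [-1.67,0,7.4],"delta_rot": [0,-21,0],"claw": 0.05},{"offset": [-1.82,0,8.1],"delta_rot": [0,-23,0],"claw": 0.05},{"offset": [-1.98,0,8.8],"delta_rot": [0,-25,0],"claw": 0.05},{"offset": [-2.14,0,9.5],"delta_rot": [0,-25.9,0],"claw": 0.05},{"offset": [-2.24,0,9.95],"delta_rot": [0,-25.9,0],"claw": 0.05},{"offset": [-2.28,0,10.14],"delta_rot": [0,-25.9,0],"claw": 0.05},{"offset": [-2.28,0,10.14],"delta_rot": [0,-25.9,0],"claw": 0.05},{"offset": [-2.28,0,10.14],"delta_rot": [0,-25.9,0],"claw": 0.05}])

```text
clock: 16.78
position: [0.6569, 0.0424, 0.2965]
orientation: [-90.0, 0.2, 6.8]
wrist_force: [0.3, -0.4, -4.5]
finger_gap: 0.185
```

```bash
python3 -c "
from h import *
to(.05,-.0215,.2235,6.8)
q,_=ctrl.camera('side')
cv2.imwrite('pics/c9.png',up(q,220,180,350,310,4)[...,::-1])"
```

```text
t 16.78 pos [0.6569 0.0424 0.2965] ori [-90.03   0.19   6.84] slabrel 0.0496 -0.0219 F [ 0.3 -0.4 -4.5]
offset [np.float64(0.01), np.float64(1.824), np.float64(0.01)] rotY 0.04
```

View pics/c9.png

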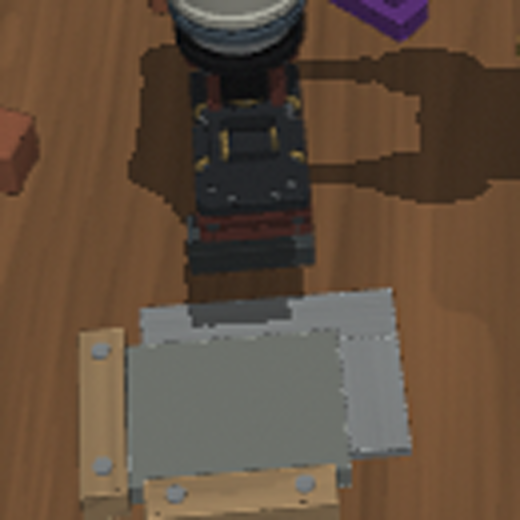

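Picture 10 shows the weight held over the long leg, parallel to it. I'll go down to just above it, then creep.

>>> jog_arm(commands=[{"offset": [0,0.4,0],"delta_rot": [0,0,0],"claw": 0.05},{"offset": [0,0.9,0],"delta_rot": [0,0,0],"claw": 0.05},{"offset": [0,1.3,0],"delta_rot": [0,0,0],"claw": 0.05},{"offset": [0,1.55,0],"delta_rot": [0,0,0],"claw": 0.05},{"offset": [0,1.65,0],"delta_rot": [0,0,0],"claw": 0.05},{"offset": [0,1.65,0],"delta_rot": [0,0,0],"claw": 0.05},{"offset": [0,1.65,0],"delta_rot": [0,0,0],"claw": 0.05},{"offset": [0,1.65,0],"delta_rot": [0,0,0],"claw": 0.05}])

```text
clock: 17.5
position: [0.6575, 0.0425, 0.2343]
orientation: [-90.0, -0.1, 6.8]
wrist_force: [1.1, 0.1, -4.8]
finger_gap: 0.181
```

>>> jog_arm(commands=[{"offset": [0,0.05,0],"delta_rot": [0,0,0],"claw": 0.05},{"offset": [0,0.1,0],"delta_rot": [0,0,0],"claw": 0.05},{"offset": [0,0.1,0],"delta_rot": [0,0,0],"claw": 0.05},{"offset": [0,0.1,0],"delta_rot": [0,0,0],"claw": 0.05}])

```text
clock: 17.83
position: [0.6571, 0.0429, 0.2286]
orientation: [-90.0, 0.0, 6.8]
wrist_force: [0.8, 0.3, -5.2]
finger_gap: 0.18
```

>>> jog_arm(commands=[{"offset": [0,0.05,0],"delta_rot": [0,0,0],"claw": 0.05},{"offset": [0,0.1,0],"delta_rot": [0,0,0],"claw": 0.05},{"offset": [0,0.1,0],"delta_rot": [0,0,0],"claw": 0.05},{"offset": [0,0.1,0],"delta_rot": [0,0,0],"claw": 0.05}])

```text
clock: 18.17
position: [0.657, 0.0429, 0.2243]
orientation: [-90.0, 0.0, 6.8]
wrist_force: [-0.1, -0.9, -4.8]
finger_gap: 0.185
```

>>> jog_arm(commands=[{"offset": [0,0.025,0],"delta_rot": [0,0,0],"claw": 0.05},{"offset": [0,0.05,0],"delta_rot": [0,0,0],"claw": 0.05},{"offset": [0,0.05,0],"delta_rot": [0,0,0],"claw": 0.05}])

```text
clock: 18.42
position: [0.6571, 0.0429, 0.2224]
orientation: [-90.0, 0.0, 6.8]
wrist_force: [-0.3, 0.5, -5.2]
finger_gap: 0.178
```

>>> jog_arm(commands=[{"offset": [0,0.025,0],"delta_rot": [0,0,0],"claw": 0.05},{"offset": [0,0.025,0],"delta_rot": [0,0,0],"claw": 0.05},{"offset": [0,0.025,0],"delta_rot": [0,0,0],"claw": 0.05}])

```text
clock: 18.67
position: [0.6572, 0.0428, 0.2217]
orientation: [-90.0, -0.0, 6.8]
wrist_force: [-0.5, 0.4, -5.0]
finger_gap: 0.177
```

>>> jog_arm(commands=[{"offset": [0,0.015,0],"delta_rot": [0,0,0],"claw": 0.05},{"offset": [0,0.015,0],"delta_rot": [0,0,0],"claw": 0.05},{"offset": [0,0.015,0],"delta_rot": [0,0,0],"claw": 0.05}])

```text
clock: 18.92
position: [0.6571, 0.0428, 0.2215]
orientation: [-90.0, -0.0, 6.8]
wrist_force: [-1.0, -0.8, -0.7]
finger_gap: 0.183
```

The load has gone from the wrist (−5.0 to −0.7 N), so the weight has landed. I'll release, rise and check.

>>> jog_arm(commands=[{"offset": [0,0.01,0],"delta_rot": [0,0,0],"claw": 0.05},{"offset": [0,0.01,0],"delta_rot": [0,0,0],"claw": 0.25},{"offset": [0,0.01,0],"delta_rot": [0,0,0],"claw": 0.35},{"offset": [0,0.01,0],"delta_rot": [0,0,0],"claw": 0.5},{"offset": [0,0.01,0],"delta_rot": [0,0,0],"claw": 0.5},{"offset": [0,0.01,0],"delta_rot": [0,0,0],"claw": 0.5},{"offset": [0,0.01,0],"delta_rot": [0,0,0],"claw": 0.5}])

```text
clock: 19.5
position: [0.6572, 0.0428, 0.2207]
orientation: [-90.0, -0.0, 6.8]
wrist_force: [-0.1, -0.1, 1.1]
finger_gap: 0.492
```

>>> jog_arm(commands=[{"offset": [0,-0.2,0],"delta_rot": [0,0,0],"claw": 0.5},{"offset": [0,-0.6,0],"delta_rot": [0,0,0],"claw": 0.5},{"offset": [0,-1.2,0],"delta_rot": [0,0,0],"claw": 0.5},{"offset": [0,-2,0],"delta_rot": [0,0,0],"claw": 0.5},{"offset": [0,-2.5,-1],"delta_rot": [0,0,0],"claw": 0.5},{"offset": [0,-2.5,-2],"delta_rot": [0,0,0],"claw": 0.5},{"offset": [0,-2.5,-3],"delta_rot": [0,0,0],"claw": 0.5},{"offset": [0,-2.5,-4],"delta_rot": [0,0,0],"claw": 0.5},{"offset": [0,-2.5,-5],"delta_rot": [0,0,0],"claw": 0.5},{"offset": [0,-2.5,-5],"delta_rot": [0,0,0],"claw": 0.5},{"offset": [0,-2.5,-5],"delta_rot": [0,0,0],"claw": 0.5}])

```text
clock: 20.42
position: [0.6807, -0.1582, 0.3207]
orientation: [-90.0, 0.0, 6.6]
wrist_force: [0.1, 0.9, 0.7]
finger_gap: 0.505
```

```bash
python3 - <<'E'
from h import *
to(0,0)
p,_=ctrl.camera("top");q,_=ctrl.camera("side")
o=np.zeros((425,780,3),np.uint8); o[:,:425]=up(p,220,185,305,270,5); o[:340,430:]=up(q,240,220,330,305,4)[:,:350]
cv2.imwrite("pics/c10.png",o[...,::-1])
E
```

```text
t 20.42 pos [ 0.6807 -0.1582  0.3207] ori [-8.999e+01  1.000e-02  6.610e+00] slabrel 0.0484 -0.2239 F [0.1 0.9 0.7]
offset [np.float64(-1.258), np.float64(0.0), np.float64(5.588)] rotY 0
```

View pics/c10.png

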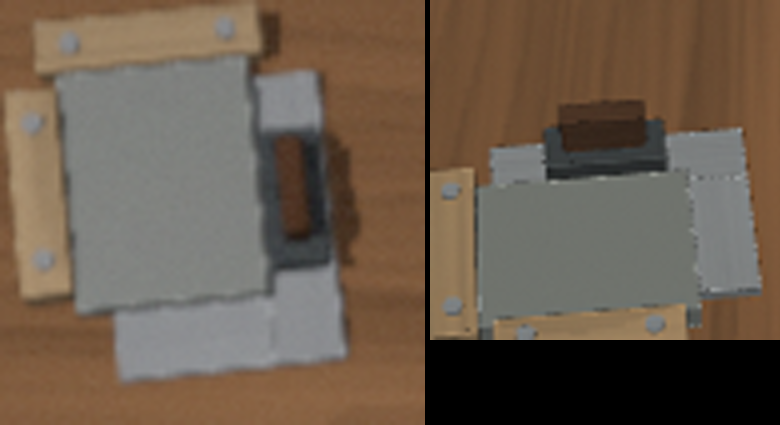

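```bash
python3 - <<'E'
from h import *
S=lambda uv,z:((proj("side",(np.array(uv)-[430,0]+.5)/4-.5+[240,220],z)[:,:2]-SC)@np.c_[EX,EY]*1000).round(1).tolist()
print("slab -x",S([[687,170],[697,308]],.022),"far-x",S([[478,186]],.022)); print("sq -x outer",S([[741,129],[761,290]],.010),"sq far long end",S([[490,148]],.010))
E
```

```text
slab -x [[2.3, -2.8], [5.7, 106.1]] far-x [[140.4, -4.3]]
sq -x outer [[-37.6, -42.7], [-36.8, 88.7]] sq far long end [[132.3, -44.4]]
```

```bash
python3 -c "
from rig import ctrl
print(ctrl.sign_off())"
```

```text
the job is handed in; nothing more can be done
None
```

I slid the square home and set the iron weight on its long leg. I handed the job in at about 20.5 s of the 72 s; the hand-in gives no verdict.

- **Square:** I pushed it with the open fingers, along the slab's y, then x, then y again. On the final pushes the force rose to about 15 N in x and 16 N in y, which showed it was seated against both slab sides.
- **Weight:** I gripped it across the wooden bar and lowered it in small steps. I opened the fingers only after the wrist load had dropped from −5 to −0.7 N.

**Last checks**
- **Fit:** in the side view, the gaps at the corner and along the long leg came out at about 0 mm. Hand-picked outer corners of the square looked unchanged in the top view after the weight was placed.
- **Weight:** it stands flat on the long leg, about centred across its width.
- **Robot:** it is clear of everything.
- **Bystanders:** I kept the arm clear of them but did not measure their positions afterwards.

**Disagreements**
- The top and side cameras differ by 2–4 mm in absolute position, so I judged the fit from relative distances within one view and from the contact force.
- Hand-picked edge points on the short leg suggested up to 2 mm at its far end. I put that down to pixel noise, because the long-leg edge shows the square's yaw matching the slab's within about 0.1°. I did not repeat the x push to confirm it.

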